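Dose a green mix at the paint dosing console

TASK

Set the paint dosing console to mix a green: with the tips of the closed fingers, first switch the power on by pressing the white-marked end of the black rocker fully down, then press the yellow key fully down, then the blue key fully down (each stays down), and last press the green start button right down and let it come back up. Leave the red and white keys up, and do not pick up, shift or knock over any of the jars, tools and other things around.

Things in the scene. Friction and masses are not known exactly. Their poses are not given: they have to be found in the camera images.
- console: Fixed grey console, flat-topped box 200 (x) x 340 (y) x 50 mm high. Origin: centre of its underside, on the table; x points away from its front edge (nearest the robot), y to its left, z up. On its far half a row of four colour keys (order varies); on its near half the rocker and the start button, one left, one right (which varies), a flat dark display between.
- yellow_key: Fixed black square bezel of the latching yellow key, 38 x 38 x 6 mm, on the console top. Origin: centre of its underside, on the key axis; axes as the console. The round yellow key cap, diameter 28 mm, has its flat top 22 mm above the origin when up, 14 mm when fully down. Keys are 60 mm apart in y.
- blue_key: Fixed black square bezel of the latching blue key, 38 x 38 x 6 mm, on the console top. Origin: centre of its underside, on the key axis; axes as the console. The round blue key cap, diameter 28 mm, has its flat top 22 mm above the origin when up, 14 mm when fully down. Keys are 60 mm apart in y.
- red_key: Fixed black square bezel of the latching red key, 38 x 38 x 6 mm, on the console top. Origin: centre of its underside, on the key axis; axes as the console. The round red key cap, diameter 28 mm, has its flat top 22 mm above the origin when up, 14 mm when fully down. Keys are 60 mm apart in y.
- white_key: Fixed black square bezel of the latching white key, 38 x 38 x 6 mm, on the console top. Origin: centre of its underside, on the key axis; axes as the console. The round white key cap, diameter 28 mm, has its flat top 22 mm above the origin when up, 14 mm when fully down. Keys are 60 mm apart in y.
- yellow (a joint): Travel of the yellow key cap downwards in m: 0 up, 0.008 fully down (a hard stop). Needs about 2.5 N, and stays wherever it is left (no spring).
- blue (a joint): Travel of the blue key cap downwards in m: 0 up, 0.008 fully down (a hard stop). Needs about 2.5 N, and stays wherever it is left (no spring).
- red (a joint): Travel of the red key cap downwards in m: 0 up, 0.008 fully down (a hard stop). Needs about 2.5 N, and stays wherever it is left (no spring).
- white (a joint): Travel of the white key cap downwards in m: 0 up, 0.008 fully down (a hard stop). Needs about 2.5 N, and stays wherever it is left (no spring).
- rocker_switch: Fixed white frame of the power rocker, 72 (x) x 42 (y) x 9 mm, on the console top. Origin: centre of its underside; axes as the console. Black V-shaped paddle, 28 mm wide, pivot along y 16 mm above the origin, ends 26 mm from it. The -x half (to the console front) has the white mark: press there, 20 to 24 mm from the origin. Off, its outer end is 29 mm above the origin; on, 18 mm.
- rocker (a joint): Rocker angle in rad: 0 off (marked end up), 0.4 fully on (marked end down, a hard stop). Needs about 3 to 4 N at the marked end, and stays wherever it is left.
- start_button: Fixed steel collar of the start button, diameter 54 mm, 7 mm high, on the console's top. Origin: centre of its underside, on the button's axis; axes as the console's. Its round green button, diameter 38 mm, has its flat top 24 mm above the origin when up and 18 mm when fully down.
- start (a joint): Travel of the green start button downwards in m: 0 up, 0.006 fully down (a hard stop). Sprung: 1.5 N to start it, 5 N fully down; it comes back up when let go.
- orange_jar: Loose jar of orange paint with a white cap, diameter 72, 85 mm high, standing on the table beside the console's left or right end. Origin: centre of its underside. A bystander.
- green_jar: Loose jar of green paint with a black cap, diameter 72, 85 mm high, standing beside the console's other end. Origin: centre of its underside. A bystander.
- tester_pot: Small loose violet tester pot with a black cap, diameter 34, 42 mm high, standing on top of the console past the left end of the key row. Origin: centre of its underside. A bystander.
- brush: Loose flat brush with a red handle, lying on the table beyond the console. Origin: underside of its middle; x along it. A bystander.
- palette_knife: Loose palette knife with a dark wooden handle, lying on the table between the console and the robot. Origin: underside of its middle; x along it. A bystander.
- tape_roll: Loose ring of blue tape lying flat on the table beyond the console, diameter 92, 24 mm high. Origin: centre of its underside. A bystander.
- mixing_cup: Loose empty white cup, rim diameter 76, 80 mm high, standing on the foot of the white dosing tower at the right side of the table. Origin: centre of its underside. A bystander.

How it is judged:
On the way, in this order (a step that is already met when the one before it is completed fails the run):
1. the fingers press the marked end of the rocker fully down (power on) (value of joint rocker above 0.33 rad and contact force between the fingers and rocker_switch above 0.5 N), for 0.04 s.
2. the fingers press the yellow key fully down (value of joint rocker above 0.33 rad and value of joint yellow above 0.0065 m and contact force between the fingers and yellow_key above 0.5 N), for 0.04 s.
3. the fingers press the blue key fully down (value of joint rocker above 0.33 rad and value of joint each of yellow, blue above 0.0065 m and contact force between the fingers and blue_key above 0.5 N), for 0.04 s.
4. the fingers press the green start button down, with the power on and the yellow and blue keys down (value of joint rocker above 0.33 rad and value of joint each of yellow, blue above 0.0065 m and value of joint start above 0.0045 m and contact force between the fingers and start_button above 0.5 N), for 0.04 s.
At the end, for the whole second after the job is handed in: The rocker is on (over 0.33 of 0.4 rad), the yellow and blue keys are down (over 6.5 of 8 mm), the red and white keys are up (under 3 mm), the start button is back up (under 1.5 mm), and every loose thing is at rest, upright as it was and within 20 mm of where it began (value of joint rocker above 0.33 rad and value of joint each of yellow, blue above 0.0065 m and value of joint each of red, white below 0.003 m and value of joint start below 0.0015 m and distance of each of orange_jar, green_jar, tester_pot, brush, palette_knife, tape_roll, mixing_cup from where it was at the start of the episode below 0.02 m and linear speed of each of orange_jar, green_jar, tester_pot, brush, palette_knife, tape_roll, mixing_cup below 0.02 m/s and angle between each of orange_jar, green_jar, tester_pot, brush, palette_knife, tape_roll, mixing_cup's own z axis and vertical below 0.3 rad); the robot touches nothing.
It fails at once if a colour key is pressed (over 3 mm) while the power is off (not (value of joint rocker above 0.33 rad) and value of joint any of yellow, blue above 0.003 m).
It fails at once if the blue key is pressed (over 3 mm) before the yellow key is fully down (value of joint blue above 0.003 m and not (value of joint yellow above 0.0065 m)).
It fails at once if the start button is pressed (over 3 mm) before the yellow and blue keys are fully down (value of joint start above 0.003 m and not (value of joint each of yellow, blue above 0.0065 m)).
It fails at once if the red or the white key is pressed (over 3 mm) (value of joint any of red, white above 0.003 m).
It fails at once if one of the loose things is lifted, shifted by more than 20 mm or tipped (distance of any of orange_jar, green_jar, tester_pot, brush, palette_knife, tape_roll, mixing_cup from where it was at the start of the episode above 0.02 m or angle between any of orange_jar, green_jar, tester_pot, brush, palette_knife, tape_roll, mixing_cup's own z axis and vertical above 0.3 rad).
It also fails if it takes over 48 s, if anything falls off the work surface, if the arm or the gripper's body presses on something with over 40 N, if the wrist force passes 120 N, or if a joint passes its speed limit or range.

ROBOT

A 6-joint arm with a two-finger parallel gripper is mounted at the origin on the work surface. World frame = base frame: x ahead of the robot, y to its left, z up, the work surface at z = 0. Lengths are in m, angles in rad, forces in N, time in s.
With the tool pointing down it reaches from about 0.3 to 0.875 m from the base axis. Payload 6.4 kg.
Tool frame: the origin (TCP) lies midway between the tips of the shut fingers; the grasp point (between the pads) lies 19 mm behind it; z points along the fingers, y is the line along which they close (so a half turn about z gives the same grasp; the last joint's range is limited). The gripper opens to 85 mm and grips with 20 to 120 N. Pads are 22 mm wide; open, the fingers measure 114 mm over their backs; the gripper's body (76 mm by 85 mm) begins 54 mm behind the grasp point. The pads swing forward as they close: fully open they stand 13 mm farther back than shut.
Start: joints at [1.044, 0.181, 1.607, -0, 1.354, -0.206], TCP at [0.181, 0.546, 0.231] pointing down, gripper open.
Joint ranges: [-2.99, 2.99], [-0.89, 2.07], [0.3, 2.58], [-1.14, 4.28], [0, 2.63], [-3.12, 3.12]. Speed limits (rad/s): [2.57, 2.57, 3.01, 3.14, 3.14, 3.14].

INTERFACE

Orientations are given as a unit quaternion [w, x, y, z].
In Python, from bench import * gives the robot as it stands.
- The arm moves only by the tool play_rows, never from a script. Its argument "plan" is a list of rows, each a list of 3 entries, a list of its own where there are three numbers: the finger opening in mm, from 0 to 85.4, then the shift along the tool's x, y, z normalised to -1 to 1, where 1 is 40 cm, then the turn about the tool's z normalised to -1 to 1, where 1 is pi rad. A call has 1 to 10 rows; each row is the pose to reach, as a shift and turn from the pose commanded when the call began, along the tool's axes at that moment, turning the shorter way round; what a row does not reach only later rows make up. A row lasts 1/10 s, in which the tool goes at most 50 mm and 8.59 degrees, less where a joint would pass 70% of its speed; a pose out of reach is approached as far as the arm can. A call with a number of a shift or a turn outside -1 to 1 is refused whole. A call with a gripper value outside its range is refused whole. The fingers move at their own pace and stop on an object; the grip force is fixed at half the most. Time passes only in rows, so rows that repeat a pose let the fingers close. It gives the time, the measured TCP pose, the force, the opening and the grip force at its end, in the units of the state.
- get_obs(): the state, without advancing time (a new reading comes with each control period).
- camera(name): name is "side" or "top" or "wrist"; returns a dict with "image" (480x640x3 uint8, red, green, blue), "range_z" (480x640 float32, m along the optical axis (not along the pixel's ray), 0 where there is no reading), "intrinsics" (3x3 intrinsics, pixels), "k1" (the pictures are not rectified: a ray, as slopes to the right and down, at radius r is drawn at 1 + k1 r^2 times it, then the intrinsics apply), "rvec" (rotation vector, rad) and "tvec" (3), from world to camera coordinates, as OpenCV has them; the wrist camera has in their place "T_tool_cam" (4x4, takes a point from camera to tool coordinates, whose origin is the TCP and whose axes are the flange's). Camera axes: x right, y down, z forward; pixel columns grow to the right and rows downward; lengths in m; the calibration is good to about 2 mm. A picture is of the moment at which its call begins: read the wrist's pose just before it.
- hand_in(): hands the job in; it is judged then, once.
Trained networks look in a picture, given as the dict that the camera call returned (one of the last four; its "shot" number tells which), for a name from the list of things; names that differ only in an ending like _2 or _b are one class to them, and where a whole thing is asked for, a point or a joint stands for the part that bears it (a point fixed in the world has none). Each returns a list of dicts, best first, with "conf" (0 to 1); they miss things now and then, are a little off and sometimes report something else, mostly with a low value. They report only what shows in the picture. A call takes as long as a camera call.
- search_frame(picture, label): "rect" ([centre column, centre row, width, height] in pixels, round what is visible of it).
- masks_of(picture, label): "mask" (480x640 bool, what is visible of it) and "rect" ([centre column, centre row, width, height] in pixels, round what is visible of it).
The state is a dict: "time_s": time; "q": joint angles; "dq": joint speeds; "joint_efforts": joint torques, N m; "eef_pos": TCP position; "eef_rot": TCP orientation; "wrist_force": force on the tool from outside, world axes, zero at the start; "torque": the same for the moment, N m; "opening": opening from 0.0 (shut) to 1.0 (fully open); "grasp_force": force on a finger pad.
Only numpy, scipy, OpenCV 4.12 (cv2) and the standard library are available. Lean on these libraries where they do the work, as an engineer would, in place of code of your own. Each camera call takes 0.05 s, during which the arm holds its last target. There are 200 camera calls.

## Working session

There is one attempt and no reset: what is moved stays moved. The work goes in short steps, Python scripts to look and compute and a tool call to move; the robot and the scene stay as the last step left them, time stands still between calls to the robot, and variables do not carry over. Pictures are saved under pics/ and viewed, at most 10 in all, crops included, and the job is handed in when it is done.

Besides the shell and the picture viewer there is one more tool, called after "Request:" as name(argument=value, ...), one argument or row to a line, values as JSON. play_rows: Moves the arm, as the interface text tells. Its arguments: {"type":"object","properties":{"plan":{"type":"array","items":{"type":"array"}}},"required":["plan"]}

```bash
mkdir -p pics
cat > h.py <<'E'
from bench import *
import numpy as np, cv2
from scipy.spatial.transform import Rotation as R
def pose(cam, obs=None):
    if "rvec" in cam:
        Rm=cv2.Rodrigues(np.array(cam["rvec"],float))[0]; t=np.array(cam["tvec"],float).ravel()
        return Rm.T, -Rm.T@t
    q=obs["eef_rot"]; Rt=R.from_quat([q[1],q[2],q[3],q[0]]).as_matrix()
    T=np.array(cam["T_tool_cam"]); return Rt@T[:3,:3], Rt@T[:3,3]+np.array(obs["eef_pos"])
def slopes(cam,uv):
    K=np.array(cam["intrinsics"]); d=np.array([cam["k1"],0,0,0],float)
    return cv2.undistortPoints(np.array(uv,float).reshape(-1,1,2),K,d).reshape(-1,2)
def pts(cam,uv,z,obs=None):
    s=slopes(cam,uv); z=np.asarray(z,float).reshape(-1,1)
    Rm,c=pose(cam,obs); return np.hstack([s*z,z])@Rm.T+c
def ray(cam,uv,obs=None):
    s=slopes(cam,uv); Rm,c=pose(cam,obs); return c, np.hstack([s,np.ones((len(s),1))])@Rm.T
def cloud(cam,mask,obs=None):
    m=mask&(cam["range_z"]>0); v,u=np.nonzero(m)
    return pts(cam,np.c_[u,v],cam["range_z"][m],obs)
E
python3 - <<'E'
from h import *
o=get_obs(); print(o["eef_pos"],o["eef_rot"],o["time_s"])
names="console yellow_key blue_key red_key white_key rocker_switch start_button tester_pot orange_jar green_jar mixing_cup".split()
for n in("top","side"):
    c=camera(n); cv2.imwrite(f"pics/{n}0.png",c["image"][:,:,::-1]); print(n,pose(c)[1])
    for l in names:
        for d in masks_of(c,l)[:2]:
            p=cloud(c,d["mask"])
            print(l,round(d["conf"],2),np.round(d["rect"]), np.round(np.median(p,0),3) if len(p) else None, np.round(np.percentile(p[:,2],95),3) if len(p) else None)
E
```

```text
[0.18102317 0.54517073 0.23037823] [-3.05525081e-04  1.59705360e-01  9.87164323e-01 -8.38509082e-04] 0.0
top [ 0.46385348 -0.09431435  1.05681387]
console 0.65 [311. 259. 163. 126.] [ 0.538 -0.073  0.051] 0.054
yellow_key 0.58 [270. 254.  19.  23.] [0.548 0.026 0.059] 0.074
blue_key 0.78 [319. 235.  24.  19.] [ 0.586 -0.085  0.059] 0.074
red_key 0.59 [343. 226.  16.  20.] [ 0.604 -0.142  0.058] 0.074
white_key 0.6 [294. 245.  16.  20.] [ 0.568 -0.031  0.06 ] 0.074
white_key 0.58 [320. 233.  17.  14.] [ 0.586 -0.085  0.072] 0.075
rocker_switch 0.8 [281. 285.  23.  35.] [ 0.471 -0.003  0.065] 0.077
rocker_switch 0.68 [343. 227.  19.  18.] [ 0.605 -0.143  0.059] 0.074
start_button 0.88 [355. 262.  21.  25.] [ 0.523 -0.164  0.071] 0.077
tester_pot 0.6 [242. 262.  14.  13.] [0.529 0.078 0.091] 0.095
orange_jar 0.89 [212. 290.  37.  30.] [0.464 0.147 0.084] 0.088
orange_jar 0.71 [336. 319.  84.  37.] [ 0.402 -0.126  0.01 ] 0.016
green_jar 0.59 [416. 239.  37.  32.] [ 0.578 -0.304  0.085] 0.088
mixing_cup 0.59 [538. 261.  27.  34.] [ 0.525 -0.594  0.054] 0.101
side [0.47399455 0.84554101 1.
[... 353 characters left out ...]
3. 103. 109.] [ 0.535 -0.036  0.049] 0.053
red_key 0.44 [322. 233.  15.  14.] [ 0.604 -0.133  0.061] 0.074
red_key 0.42 [390. 256.  28.  58.] [ 0.399 -0.12   0.004] 0.015
white_key 0.56 [330. 265.  21.  12.] [ 0.567 -0.018  0.062] 0.073
rocker_switch 0.71 [367. 275.  26.  21.] [0.467 0.007 0.065] 0.075
start_button 0.6 [351. 228.  16.  15.] [ 0.522 -0.153  0.067] 0.077
start_button 0.48 [331. 264.  20.  16.] [ 0.566 -0.018  0.062] 0.073
tester_pot 0.51 [341. 296.  16.  21.] [0.529 0.091 0.085] 0.094
orange_jar 0.8 [366. 330.  27.  43.] [0.462 0.177 0.074] 0.087
green_jar 0.57 [337. 196.  29.  35.] [ 0.578 -0.286  0.06 ] 0.087
mixing_cup 0.78 [360. 136.  24.  26.] [ 0.521 -0.568  0.073] 0.098
```

Run:
```python
import cv2
a=cv2.imread("pics/top0.png")[190:350,190:450]; b=cv2.imread("pics/side0.png")[180:340,280:440]
cv2.imwrite("pics/v1.png",cv2.resize(a,None,fx=3,fy=3,interpolation=2))
from h import *
o=get_obs(); q=o["eef_rot"]; print(R.from_quat([q[1],q[2],q[3],q[0]]).as_matrix().round(4))
# shift to see the console: wrist camera 
c=camera("wrist"); print(np.array(c["T_tool_cam"]).round(3), np.array(c["intrinsics"]).round(1))
```

```text
[[-0.949   0.3154  0.    ]
 [ 0.3154  0.949  -0.    ]
 [-0.     -0.     -1.    ]]
[[-0.    -0.946 -0.325  0.085]
 [ 1.    -0.    -0.    -0.   ]
 [ 0.    -0.325  0.946 -0.143]
 [ 0.     0.     0.     1.   ]] [[364.1   0.  319. ]
 [  0.  364.1 234.8]
 [  0.    0.    1. ]]
```

View pics/v1.png

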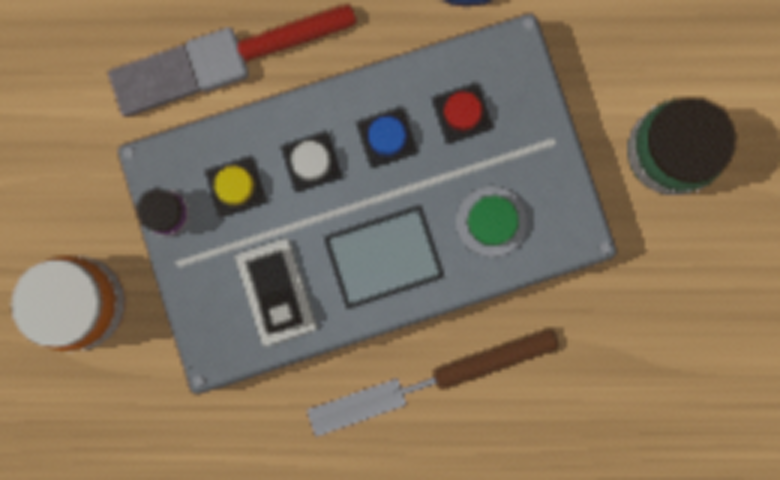

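Request:
play_rows(
  plan=[
    [0,[-0.64,-0.584,-0.05],-0.204],
    [0,[-0.64,-0.584,-0.05],-0.204],
    [0,[-0.64,-0.584,-0.05],-0.204],
    [0,[-0.64,-0.584,-0.05],-0.204],
    [0,[-0.64,-0.584,-0.05],-0.204],
    [0,[-0.64,-0.584,-0.05],-0.204],
    [0,[-0.64,-0.584,-0.05],-0.204],
    [0,[-0.64,-0.584,-0.05],-0.204],
    [0,[-0.64,-0.584,-0.05],-0.204],
    [0,[-0.64,-0.584,-0.05],-0.204],
  ],
)

```text
time_s: 2.25
eef_pos: [0.3506, 0.2433, 0.2514]
eef_rot: [0.0, -0.159, 0.987, 0.0]
wrist_force: [0.0, -0.2, 0.1]
opening: 0.003
grasp_force: 0.0
```

Request:
play_rows(
  plan=[
    [0,[-0.116,-0.836,0],0],
    [0,[-0.116,-0.836,0],0],
    [0,[-0.116,-0.836,0],0],
    [0,[-0.116,-0.836,0],0],
    [0,[-0.116,-0.836,0],0],
    [0,[-0.116,-0.836,0],0],
    [0,[-0.116,-0.836,0],0],
    [0,[-0.116,-0.836,0],0],
    [0,[-0.116,-0.836,0],0],
    [0,[-0.116,-0.836,0],0],
  ],
)

```text
time_s: 3.25
eef_pos: [0.4995, -0.0576, 0.2509]
eef_rot: [-0.0, -0.16, 0.987, 0.0]
wrist_force: [-0.6, 1.4, 0.6]
opening: 0.0
grasp_force: 0.0
```

```bash
cat > w.py <<'E'
from h import *
import sys
o=get_obs(); c=camera("wrist"); print(np.round(o["eef_pos"],4),np.round(o["eef_rot"],4))
cv2.imwrite(f"pics/w{sys.argv[1]}.png",c["image"][:,:,::-1])
hsv=cv2.cvtColor(c["image"],cv2.COLOR_RGB2HSV)
for l in "yellow_key blue_key red_key white_key rocker_switch start_button tester_pot".split():
    for d in masks_of(c,l)[:2]:
        p=cloud(c,d["mask"],o); top=p[p[:,2]>np.percentile(p[:,2],95)-.003]
        m=(top.min(0)+top.max(0))/2
        print(l,round(d["conf"],2),np.round(d["rect"]),"all",np.round((p.min(0)+p.max(0))/2,3),"top",m.round(4),top.mean(0).round(4))
E
python3 w.py 1
```

```text
[ 0.4995 -0.0576  0.2509] [-3.000e-04 -1.605e-01  9.870e-01  5.000e-04]
yellow_key 0.93 [382. 275.  45.  35.] all [0.549 0.028 0.061] top [0.5489 0.0283 0.0715] [0.5485 0.0279 0.0714]
yellow_key 0.69 [202. 195.  48.  45.] all [ 0.525 -0.166  0.066] top [ 0.5214 -0.1633  0.0747] [ 0.5211 -0.1633  0.0741]
blue_key 0.97 [267. 273.  37.  33.] all [ 0.585 -0.085  0.063] top [ 0.5857 -0.0855  0.0714] [ 0.585  -0.0854  0.0713]
red_key 0.59 [206. 275.  40.  42.] all [ 0.604 -0.142  0.062] top [ 0.6036 -0.1421  0.0716] [ 0.6034 -0.1418  0.0717]
white_key 0.94 [325. 274.  33.  34.] all [ 0.567 -0.028  0.062] top [ 0.5667 -0.0288  0.072 ] [ 0.5661 -0.0292  0.0717]
white_key 0.23 [294. 225. 364. 196.] all [ 0.555 -0.078  0.131] top [ 0.5391 -0.0687  0.1564] [ 0.5277 -0.0789  0.0505]
rocker_switch 0.57 [385. 196.  54.  73.] all [ 0.469 -0.003  0.065] top [ 0.4501 -0.009   0.0768] [ 0.4495 -0.0093  0.0763]
start_button 0.65 [206. 189.  56.  56.] all [ 0.522 -0.163  0.063] top [ 0.5214 -0.1632  0.0746] [ 0.5211 -0.1632  0.0741]
tester_pot 0.87 [441. 279.  49.  47.] all [0.545 0.108 0.046] top [0.5291 0.0804 0.0923] [0.5287 0.0801 0.0922]
tester_pot 0.31 [533. 234. 112.  89.] all [0.47  0.191 0.043] top [0.462  0.1559 0.0856] [0.4613 0.1545 0.0852]
```

View pics/w1.png

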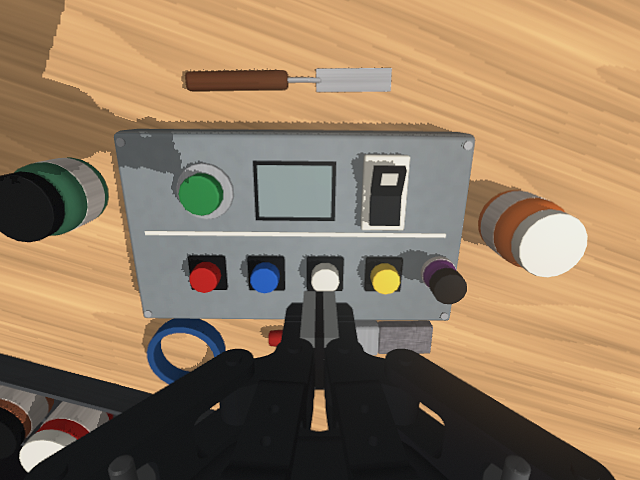

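Request:
play_rows(
  plan=[
    [0,[0.0845,0.154,0],0],
    [0,[0.0845,0.154,0],0],
    [0,[0.0845,0.154,0.12],0],
    [0,[0.0845,0.154,0.24],0],
    [0,[0.0845,0.154,0.36],0],
    [0,[0.0845,0.154,0.4],0],
    [0,[0.0845,0.154,0.4],0],
    [0,[0.0845,0.154,0.4],0],
  ],
)

```text
time_s: 4.45
eef_pos: [0.4489, -0.0119, 0.0919]
eef_rot: [0.0, -0.159, 0.987, -0.0]
wrist_force: [0.2, -0.4, 0.4]
opening: -0.002
grasp_force: 0.0
```

Request:
play_rows(
  plan=[
    [0,[0,0.004,0.03],0],
    [0,[0,0.004,0.04],0],
    [0,[0,0.004,0.05],0],
    [0,[0,0.004,0.056],0],
    [0,[0,0.004,0.06],0],
    [0,[0,0.004,0.062],0],
    [0,[0,0.004,0.062],0],
    [0,[0,0.004,0.062],0],
  ],
)

```text
time_s: 5.25
eef_pos: [0.448, -0.0104, 0.0677]
eef_rot: [-0.0, -0.16, 0.987, -0.0]
wrist_force: [-8.2, -1.5, 17.0]
opening: 0.003
grasp_force: 8.3
```

Request:
play_rows(
  plan=[
    [0,[0,0,0.002],0],
    [0,[0,0,0.003],0],
    [0,[0,0,0.003],0],
    [0,[0,0,-0.1],0],
    [0,[0,0,-0.2],0],
    [0,[0,0,-0.3],0],
    [0,[0,0,-0.3],0],
    [0,[0,0,-0.3],0],
  ],
)

```text
time_s: 6.05
eef_pos: [0.4486, -0.0101, 0.1872]
eef_rot: [0.001, -0.159, 0.987, -0.0]
wrist_force: [-1.3, -0.1, -0.7]
opening: 0.003
grasp_force: 0.0
```

Run:
```python
from h import *
o=get_obs(); print(o["eef_pos"]); c=camera("wrist")
cv2.imwrite("pics/w2.png",c["image"][:,:,::-1])
ax=np.array([.9485,.3168]); ay=np.array([-.3168,.9485])
p=cloud(c,np.ones((480,640),bool),o); d=p[:,:2]-[0.469,-.003]; X=d@ax;Y=d@ay
for x in range(-34,35,4):
    m=(abs(X-x/1000)<.002)&(abs(Y)<.009)&(p[:,2]<.1); print(x,m.sum(),np.median(p[m,2]).round(4) if m.any() else None)
```

```text
[ 0.44860316 -0.01012706  0.18722161]
-34 183 0.0572
-30 116 0.0591
-26 196 0.0667
-22 118 0.0688
-18 108 0.0684
-14 114 0.0682
-10 107 0.0673
-6 98 0.0669
-2 108 0.0665
2 122 0.0668
6 135 0.0685
10 137 0.0708
14 138 0.073
18 128 0.075
22 136 0.0773
26 56 0.0784
30 0 None
34 0 None
```

View pics/w2.png

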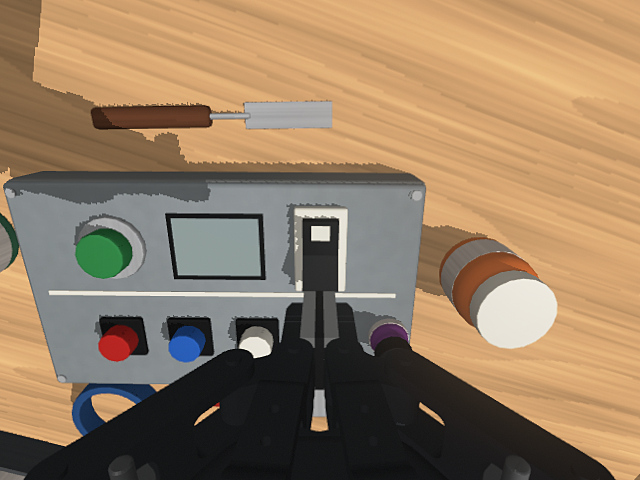

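Request:
play_rows(
  plan=[
    [0,[-0.1,0.005,0],0],
    [0,[-0.2,0.008,0],0],
    [0,[-0.268,0.011,0],0],
    [0,[-0.268,0.011,0],0],
    [0,[-0.268,0.011,0.1],0],
    [0,[-0.268,0.011,0.2],0],
    [0,[-0.268,0.011,0.24],0],
    [0,[-0.268,0.011,0.25],0],
    [0,[-0.268,0.011,0.25],0],
  ],
)

```text
time_s: 7.0
eef_pos: [0.5468, 0.0277, 0.0851]
eef_rot: [-0.002, -0.159, 0.987, 0.001]
wrist_force: [0.2, -0.4, 0.5]
opening: -0.001
grasp_force: 0.0
```

Request:
play_rows(
  plan=[
    [0,[-0.004,0,0.02],0],
    [0,[-0.004,0,0.03],0],
    [0,[-0.004,0,0.04],0],
    [0,[-0.004,0,0.048],0],
    [0,[-0.004,0,0.053],0],
    [0,[-0.004,0,0.056],0],
    [0,[-0.004,0,0.056],0],
    [0,[-0.004,0,0.056],0],
  ],
)

```text
time_s: 7.8
eef_pos: [0.55, 0.0282, 0.0642]
eef_rot: [0.0, -0.159, 0.987, -0.0]
wrist_force: [0.2, -0.0, 1.6]
opening: -0.001
grasp_force: 0.7
```

Request:
play_rows(
  plan=[
    [0,[0,0,0.002],0],
    [0,[0,0,0.004],0],
    [0,[0,0,0.006],0],
    [0,[0,0,0.006],0],
  ],
)

```text
time_s: 8.2
eef_pos: [0.5501, 0.0282, 0.0637]
eef_rot: [0.0, -0.16, 0.987, -0.0]
wrist_force: [-6.1, 1.4, 17.5]
opening: 0.002
grasp_force: 8.9
```

Request:
play_rows(
  plan=[
    [0,[0,0,-0.1],0],
    [0,[0,0,-0.16],0],
    [0,[0.003,-0.1,-0.16],0],
    [0,[0.006,-0.2,-0.16],0],
    [0,[0.006,-0.297,-0.16],0],
    [0,[0.006,-0.297,-0.16],0],
    [0,[0.006,-0.297,-0.1],0],
    [0,[0.006,-0.297,-0.06],0],
    [0,[0.006,-0.297,-0.06],0],
    [0,[0.006,-0.297,-0.06],0],
  ],
)

```text
time_s: 9.2
eef_pos: [0.5842, -0.0845, 0.0851]
eef_rot: [-0.001, -0.16, 0.987, 0.0]
wrist_force: [0.3, -1.2, 0.0]
opening: 0.001
grasp_force: 0.0
```

Request:
play_rows(
  plan=[
    [0,[0,0,0.02],0],
    [0,[0,0,0.03],0],
    [0,[0,0,0.04],0],
    [0,[0,0,0.048],0],
    [0,[0,0,0.054],0],
    [0,[0,0,0.058],0],
    [0,[0,0,0.06],0],
    [0,[0,0,0.06],0],
  ],
)

```text
time_s: 10.0
eef_pos: [0.5852, -0.0852, 0.0638]
eef_rot: [0.0, -0.159, 0.987, -0.0]
wrist_force: [-6.2, 4.0, 17.5]
opening: 0.001
grasp_force: 8.2
```

Request:
play_rows(
  plan=[
    [0,[0,0,-0.1],0],
    [0,[0,0,-0.2],0],
    [0,[0.05,-0.04,-0.3],0],
    [0,[0.13,-0.09,-0.35],0],
    [0,[0.213,-0.135,-0.35],0],
    [0,[0.213,-0.135,-0.35],0],
    [0,[0.213,-0.135,-0.35],0],
  ],
)

```text
time_s: 10.7
eef_pos: [0.5206, -0.164, 0.2018]
eef_rot: [0.0, -0.158, 0.987, -0.0]
wrist_force: [0.6, -1.2, -0.4]
opening: -0.002
grasp_force: 0.0
```

```bash
python3 w.py 3
python3 - <<'E'
from h import *
c=camera("top"); p0=None
P=cloud(c,np.ones((480,640),bool))
for n,xy in dict(y=(.5487,.028),w=(.5665,-.029),b=(.5855,-.0854),r=(.6035,-.142)).items():
    m=(np.hypot(*(P[:,:2]-xy).T)<.008); print(n,m.sum(),np.median(P[m,2]))
E
```

```text
[ 0.5206 -0.164   0.2018] [ 2.000e-04 -1.583e-01  9.874e-01 -0.000e+00]
yellow_key 0.82 [510. 308.  49.  39.] all [0.549 0.03  0.058] top [0.5496 0.0288 0.0641] [0.5489 0.0278 0.0641]
blue_key 0.83 [380. 309.  44.  38.] all [ 0.586 -0.086  0.058] top [ 0.5861 -0.0863  0.0641] [ 0.5853 -0.0863  0.064 ]
blue_key 0.5 [296. 297.  10.  14.] all [ 0.595 -0.16   0.055] top [ 0.5947 -0.1602  0.056 ] [ 0.5947 -0.1601  0.0559]
red_key 0.63 [310. 297.  41.  18.] all [ 0.592 -0.15   0.055] top [ 0.5959 -0.1601  0.056 ] [ 0.5953 -0.1601  0.056 ]
red_key 0.52 [422. 253. 410. 217.] all [ 0.535 -0.049  0.125] top [ 0.5358 -0.0694  0.1498] [ 0.5228 -0.0768  0.0505]
white_key 0.94 [444. 312.  44.  50.] all [ 0.568 -0.028  0.061] top [ 0.5677 -0.0292  0.0717] [ 0.5671 -0.0292  0.0718]
rocker_switch 0.87 [523. 223.  72.  83.] all [0.47  0.005 0.065] top [0.4893 0.0039 0.0773] [0.4894 0.0034 0.0765]
start_button 0.82 [319. 217.  66.  57.] all [ 0.522 -0.164  0.063] top [ 0.522  -0.1642  0.0742] [ 0.5214 -0.1644  0.0741]
tester_pot 0.75 [584. 320.  70.  53.] all [0.547 0.116 0.047] top [0.5291 0.0804 0.0921] [0.5288 0.0793 0.0922]
y 42 0.064186411244461
w 40 0.07225253423939393
b 38 0.06427098770324152
r 0 nan
  return _methods._mean(a, axis=axis, dtype=dtype,
  ret = ret.dtype.type(ret / rcount)
```

View pics/w3.png

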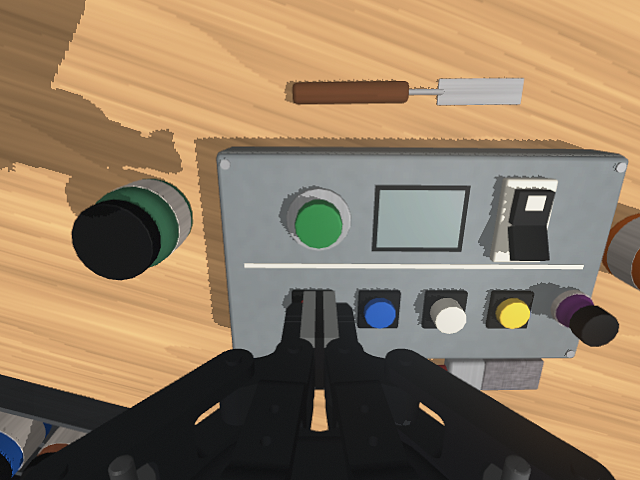

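The picture shows yellow (512,313) and blue (379,312) down, white (446,318) up, the rocker mark down (536,203), and the green button up at (320,223). Next I press start.

Request:
play_rows(
  plan=[
    [0,[0,0,0.1],0],
    [0,[0,0,0.2],0],
    [0,[0,0,0.28],0],
    [0,[0,0,0.31],0],
    [0,[0,0,0.32],0],
    [0,[0,0,0.33],0],
    [0,[0,0,0.336],0],
    [0,[0,0,0.339],0],
    [0,[0,0,0.339],0],
    [0,[0,0,0.339],0],
  ],
)

```text
time_s: 12.15
eef_pos: [0.5219, -0.1637, 0.068]
eef_rot: [0.001, -0.159, 0.987, -0.001]
wrist_force: [-2.9, 2.9, 7.6]
opening: 0.0
grasp_force: 3.9
```

Request:
play_rows(
  plan=[
    [0,[0,0,0.003],0],
    [0,[0,0,0.003],0],
    [0,[0,0,-0.1],0],
    [0,[0,0,-0.2],0],
    [0,[0,0,-0.3],0],
    [0,[0,0,-0.35],0],
    [0,[0,0,-0.35],0],
    [0,[0,0,-0.35],0],
    [0,[0,0,-0.35],0],
    [0,[0,0,-0.35],0],
  ],
)

```text
time_s: 13.15
eef_pos: [0.5202, -0.163, 0.2044]
eef_rot: [-0.001, -0.159, 0.987, 0.001]
wrist_force: [0.2, 0.3, 0.8]
opening: 0.0
grasp_force: 0.0
```

```bash
python3 w.py 4; python3 -c "
from bench import *
print(hand_in())"
```

```text
[ 0.5202 -0.163   0.2044] [-1.100e-03 -1.593e-01  9.872e-01  9.000e-04]
yellow_key 0.58 [505. 309.  49.  34.] all [0.549 0.029 0.058] top [0.5495 0.0287 0.064 ] [0.5489 0.0279 0.0641]
yellow_key 0.46 [445. 316.  37.  38.] all [ 0.567 -0.029  0.065] top [ 0.5673 -0.0286  0.072 ] [ 0.567  -0.0292  0.0718]
blue_key 0.71 [421. 252. 406. 213.] all [ 0.535 -0.068  0.124] top [ 0.5356 -0.069   0.1479] [ 0.523  -0.0773  0.0505]
blue_key 0.67 [377. 309.  44.  34.] all [ 0.585 -0.086  0.058] top [ 0.5862 -0.0861  0.0639] [ 0.5853 -0.0863  0.064 ]
red_key 0.52 [308. 297.  37.  16.] all [ 0.557 -0.153  0.13 ] top [ 0.5567 -0.1539  0.1315] [ 0.5938 -0.1576  0.0569]
white_key 0.62 [442. 313.  40.  45.] all [ 0.569 -0.031  0.062] top [ 0.5675 -0.0286  0.0718] [ 0.567  -0.0293  0.0718]
rocker_switch 0.72 [520. 223.  70.  80.] all [0.47  0.004 0.064] top [0.4894 0.0039 0.0771] [0.4892 0.0037 0.0767]
start_button 0.69 [318. 224.  51.  52.] all [ 0.522 -0.164  0.066] top [ 0.5217 -0.1643  0.0746] [ 0.5213 -0.1644  0.0741]
start_button 0.67 [318. 217.  61.  62.] all [ 0.523 -0.164  0.063] top [ 0.5219 -0.1643  0.0745] [ 0.5213 -0.1643  0.0741]
tester_pot 0.81 [580. 319.  74.  50.] all [0.547 0.132 0.046] top [0.529  0.0805 0.0919] [0.5287 0.0797 0.0921]
tester_pot 0.54 [377. 313.  33.  30.] all [ 0.586 -0.087  0.061] top [ 0.5857 -0.0866  0.064 ] [ 0.5852 -0.0865  0.064 ]
the job is handed in; nothing more can be done
None
```

The job is handed in: rocker on, then yellow and blue pressed down, then start pressed to its stop and back up; the white key measures up, but the red key was hidden by the gripper in the last checks, and the hand-in returned no verdict.

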